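# Open the child-resistant tablet tub at the stock counter

### The job

Open the child-resistant tub of cleaning tablets that is strapped in the slanted cradle: press its green cap firmly down along the tub's leaning axis, keep pressing while you turn it anticlockwise until it comes free, and lift it off. Set the cap down (do not drop it) wholly on the round blue mat, open side down, and let go; leave the two jars and the can as they stand.

Things in the scene. Friction and masses are not known exactly. Their poses are not given: they have to be found in the camera images.
- tub: White tub, 76 mm wide, strapped in a raised slanted cradle; never moves. Its mouth leans 26 deg (0.45 rad) from vertical towards the robot. Origin: on its axis, in the neck, 19.5 mm below the closed cap's top face. z: along the axis, out of the mouth; y level; x rises away from the robot. Shoulder 60 mm wide from 27 mm below the origin, 76 mm from 45 mm below. Neck 30 mm wide (40 over ledges), ends at z = 8 mm.
- cap: Loose round green child-resistant cap, red mark on its white top; 51 mm wide, 33.5 mm high, about 40 g, hollow. Origin: centre of the open lower rim; z to the closed top, x to the red mark. Closed, its axes run as the tub's and its origin lies 14 mm below the tub's along the axis. Unpressed, it turns 5 deg at most and cannot be lifted; it turns only while pressed in 4.5 to 7.5 mm (hard stop).
- cap_top (a point): Centre of the cap's top face, 33.5 mm from its origin along its z. To open: press in along the axis (13 to 16 N), then turn anticlockwise, looking at the top. The locking teeth are passed after 35 deg; from 62 to 90 deg from closed the cap lifts straight off along the axis; a stop ends the turn at about 90 deg.
- cradle: Grey steel cradle that holds the tub, fixed to the counter. Its pedestal is 190 x 120 mm and 50 mm high. Origin: centre of its underside; x points away from the leaning mouth, z up. The tub's origin lies 35 mm towards -x and 200 mm up.
- seal (a joint): Sprung orange seal in the tub's mouth, 20 mm wide, that pushes the cap outwards along the axis: travel in m, 0 fully out, grows as the cap is pressed in; 0.001 with the cap closed. About 6.5 N there, 1.5 N more for every mm.
- mat: Round blue mat, 150 mm in diameter, 4 mm thick, lying fixed on the counter. Origin: centre of its underside.
- jar_a: Bystander: small jar with red lid, 58 mm in diameter, 75 mm high. Origin: centre of its underside.
- jar_b: Bystander: small jar with black lid, 58 mm in diameter, 75 mm high. Origin: centre of its underside.
- can: Bystander: yellow tin can, 68 mm in diameter, 60 mm high. Origin: centre of its underside.
There are look-alikes about, which are no part of the job. Of the things that look like the cap, the smallest one is meant.

How it is judged:
By the outcome, as a careful person would: the job done as asked, in the order asked, and still so for the second after the job is handed in, with the robot touching nothing.
It also fails if it takes over 54 s, if anything falls off the work surface, if the arm or the gripper's body presses on something with over 40 N, if the wrist force passes 120 N, or if a joint passes its speed limit or range.

### The arm

A 7-joint arm with a two-finger parallel gripper is mounted at the origin on the work surface. World frame = base frame: x ahead of the robot, y to its left, z up, the work surface at z = 0. Lengths are in m, angles in degrees, forces in N, time in s.
With the tool pointing down it reaches from about 0.4 to 0.85 m from the base axis. Payload 6.9 kg.
Tool frame: the origin (TCP) lies at the very end of the fingers, on their centre line; the grasp point (between the pads) lies 19 mm behind it (arm.tcp_to_grasp is the distance from the TCP to the grasp point, in m); z points along the fingers, y is the line along which they close (so a half turn about z gives the same grasp; the last joint's range is limited). The gripper opens to 85 mm and grips with 20 to 120 N. Pads are 22 mm wide; open, the fingers measure 114 mm over their backs; the gripper's body (76 mm by 85 mm) begins 54 mm behind the grasp point. The pads swing forward as they close: fully open they stand 13 mm farther back than shut.
Start: joints at [-63.684, 29.078, -13.613, 85.955, 7.202, 65.827, -8.869], TCP at [0.217, 0.586, 0.207] pointing down, gripper open.
Joint ranges: [-176.47, 176.47], [-13.61, 117.27], [-81.72, 77.17], [0.22, 143.17], [-87.28, 267.28], [10, 112.55], [-165.47, 165.47]. Speed limits (degrees/s): [136.94, 136.94, 180, 180, 180, 180, 180].

### API

Orientations are given as a 3x3 rotation matrix whose columns are the frame's x, y, z axes.
In Python, from station import arm gives the robot as it stands.
- The arm moves only by the tool apply_moves, never from a script. Its argument "deltas" is a list that holds one entry, the list of rows, each a list of 5 numbers: the finger opening in mm, from 0 to 85.4, then the shift along the tool's x, y, z each as a share of 20 cm, from -1 to 1, then the turn about the tool's z as a share of pi rad, from -1 to 1. In form: [[[grip, x, y, z, roll], ...]]. A call has 1 to 8 rows; each row is the pose to reach, as a shift and turn from the pose commanded when the call began, along the tool's axes at that moment, turning the shorter way round; what a row does not reach only later rows make up. A row lasts 1/10 s, in which the tool goes at most 50 mm and 8.59 degrees, less where a joint would pass 70% of its speed; a pose out of reach is approached as far as the arm can. A call with a number of a shift or a turn outside -1 to 1 is refused whole. A call with a gripper value outside its range is refused whole. The fingers move at their own pace and stop on an object; "squeeze" is the grip in N (left out, the last holds). Time passes only in rows, so rows that repeat a pose let the fingers close. It gives the time, the measured TCP pose, the force, the opening and the grip force at its end, in the units of the state.
- arm.state(): the state, without advancing time (a new reading comes with each control period).
- arm.snapshot(name): name is "scene" or "side" or "wrist"; returns (picture, depth): 420x560x3 uint8, red, green, blue; 420x560 float32, m along the optical axis (not along the pixel's ray), 0 where there is no reading.
- arm.camera_model(name): a dict with "fovy" (degrees; the focal length in pixels is half the picture's height over the tangent of half this angle, whatever the lens; pixels are square), "cx", "cy" (the principal point, pixels), "cam_to_world" (4x4, takes a point from camera to world coordinates). Camera axes: x right, y down, z forward; pixel columns grow to the right and rows downward; lengths in m; the calibration is good to about 2 mm. A picture is of the moment at which its call begins: read the wrist's pose just before it. camera_model takes no time and is no camera call; for the wrist camera it gives the pose at the moment of the call.
- arm.hand_in(): hands the job in; it is judged then, once.
The state is a dict: "t": time; "qpos": joint angles; "joint_velocities": joint speeds; "effort": joint torques, N m; "tcp_pos": TCP position; "orientation": TCP orientation; "contact_force": force on the tool from outside, world axes, zero at the start; "torque": the same for the moment, N m; "grip_width": opening from 0.0 (shut) to 1.0 (fully open); "grip_force": force on a finger pad.
Only numpy, scipy, OpenCV 4.12 (cv2) and the standard library are available. Lean on these libraries where they do the work, as an engineer would, in place of code of your own. Each camera call takes 0.05 s, during which the arm holds its last target. There are 200 camera calls.

## Working session

There is one attempt and no reset: what is moved stays moved. The work goes in short steps, Python scripts to look and compute and a tool call to move; the robot and the scene stay as the last step left them, time stands still between calls to the robot, and variables do not carry over. Pictures are saved under pics/ and viewed, at most 10 in all, crops included, and the job is handed in when it is done.

Besides the shell and the picture viewer there is one more tool, called after "Request:" in YAML: its name, and indented under it one key for each argument. apply_moves: Moves the arm, as the interface text tells. Its arguments: {"type":"object","properties":{"deltas":{"type":"array"},"squeeze":{"type":"number"}},"required":["deltas"]}

```bash
ls; mkdir -p pics; python3 - <<'E'
from station import arm
import cv2, numpy as np
np.set_printoptions(precision=4,suppress=True)
s=arm.state();print(s)
for n in("scene","side"):
    p,d=arm.snapshot(n); m=arm.camera_model(n); print(n,m)
    cv2.imwrite(f"pics/{n}0.png",p[:,:,::-1]); np.savez(f"/tmp/{n}0.npz",p=p,d=d,T=m["cam_to_world"],f=m["fovy"],cx=m["cx"],cy=m["cy"])
E
```

```text
pics
{'t': 0.0, 'qpos': array([-63.6841,  29.1249, -13.6107,  86.0085,   7.2014,  65.8278,
        -8.8691]), 'joint_velocities': array([-0.0654, -0.1536, -0.0943,  0.0055, -0.0679, -0.0408, -0.0192]), 'effort': array([  0.0002, -62.0598,  -2.186 , -24.965 ,   0.0128,   0.012 ,
        -0.    ]), 'tcp_pos': array([0.2164, 0.5858, 0.2066]), 'orientation': array([[-0.9381,  0.3464, -0.0006],
       [ 0.3464,  0.9381, -0.0017],
       [-0.    , -0.0018, -1.    ]]), 'contact_force': array([-0.5185,  0.6669, -0.1659]), 'torque': array([0.0112, 0.0033, 0.0099]), 'grip_force': 0.0, 'grip_width': 1.0020722943413694}
scene {'fovy': 46.03643492531676, 'cx': 276.59725753721784, 'cy': 210.68810746179912, 'cam_to_world': array([[ 0.5702,  0.6307, -0.5264,  1.1226],
       [ 0.8215, -0.4425,  0.3597, -0.3716],
       [-0.0061, -0.6375, -0.7704,  0.8862],
       [ 0.    ,  0.    ,  0.    ,  1.    ]])}
side {'fovy': 49.27246250098341, 'cx': 274.4337456797656, 'cy': 210.39068792207462, 'cam_to_world': array([[-0.9939, -0.0729,  0.0823,  0.5418],
       [-0.1095,  0.7242, -0.6808,  0.7201],
       [-0.01  , -0.6857, -0.7278,  0.9538],
       [ 0.    ,  0.    ,  0.    ,  1.    ]])}
```

```bash
ls -la; python3 -c "
from station import arm;print([a for a in dir(arm) if a[0]!='_'])"
```

```text
total 12
drwxr-xr-x  3 agent agent 4096 Dec  1 10:30 .
drwxr-xr-x 23 root  root  4096 Dec  1 10:30 ..
drwxr-xr-x  2 agent agent 4096 Dec  1 10:31 pics
['IKError', 'camera_model', 'hand_in', 'snapshot', 'state', 'tcp_to_grasp']
```

View pics/scene0.png

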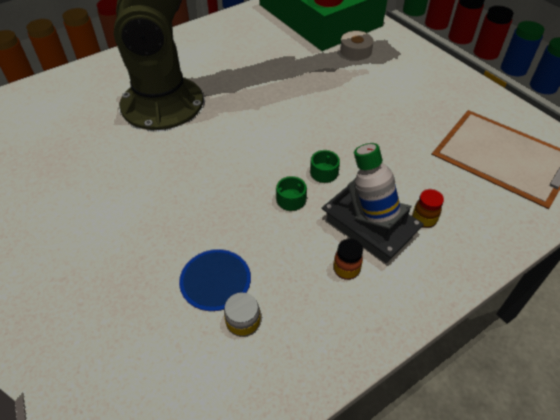

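View pics/side0.png

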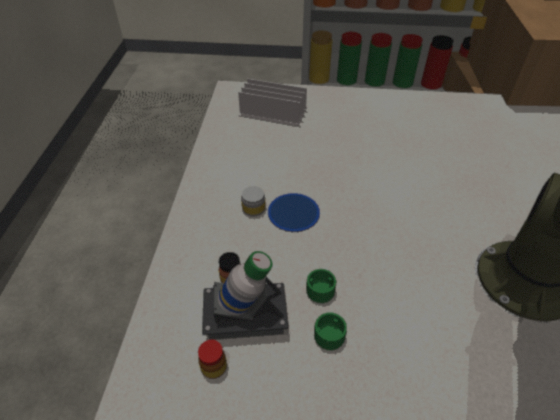

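Scene: the closed cap is on the tub at about (368,155) in scene and (258,265) in side. There are two loose green look-alikes at (325,165) and (291,192), the mat is at (215,279), and the can with a white top is at (242,313).

```bash
cat > h.py <<'E'
import numpy as np, cv2
np.set_printoptions(precision=4,suppress=True)
def cloud(p,d,m):
    f=p.shape[0]/2/np.tan(np.radians(m["fovy"])/2)
    v,u=np.mgrid[:p.shape[0],:p.shape[1]]
    P=np.dstack([(u-m["cx"])/f*d,(v-m["cy"])/f*d,d])
    T=m["cam_to_world"]; W=P@T[:3,:3].T+T[:3,3]; W[d==0]=np.nan
    return W
def hsv(p): return cv2.cvtColor(p,cv2.COLOR_RGB2HSV)
E
python3 - <<'E'
from h import *
for n in("scene","side"):
    z=np.load(f"/tmp/{n}0.npz"); p=z["p"]; m=dict(fovy=z["f"],cx=z["cx"],cy=z["cy"],cam_to_world=z["T"])
    W=cloud(p,z["d"],m); H=hsv(p); h,s,v=H[...,0],H[...,1],H[...,2]
    print(n)
    blue=(h>105)&(h<125)&(s>150)&(W[...,2]<.02); c=max(cv2.findContours(blue.astype(np.uint8),0,1)[0],key=cv2.contourArea)
    k=np.zeros(blue.shape,np.uint8); cv2.drawContours(k,[c],-1,1,-1); q=W[k>0]; print("mat",(np.nanmin(q,0)+np.nanmax(q,0))/2,np.nanmax(q,0)-np.nanmin(q,0))
    g=((h>55)&(h<85)&(s>100)).astype(np.uint8)
    N,L,S,C=cv2.connectedComponentsWithStats(g)
    for i in range(1,N):
        if S[i,4]>100:
            q=W[L==i]; print("green",C[i],S[i,4],np.nanmin(q,0),np.nanmax(q,0))
    # white top: bright pixels above z .2
    w=(s<90)&(v>90)&(W[...,2]>.19)&(W[...,0]>.4)&(W[...,2]<.26); 
    q=W[w]; print("white>.19",w.sum(),np.nanmedian(q,0),np.nanmin(q,0),np.nanmax(q,0))
    ped=(abs(W[...,2]-.05)<.006)&(v<90)&(s<90); N,L,S,C=cv2.connectedComponentsWithStats(ped.astype(np.uint8))
    i=1+S[1:,4].argmax(); q=W[L==i][:,:2].astype(np.float32); print("ped",S[i],cv2.minAreaRect(q*1000))
    red=((h<6)|(h>174))&(s>120)&(W[...,2]>.18)&(W[...,0]>.4)&(W[...,2]<.3); print("red",red.sum(),np.nanmean(W[red],0))
E
```

```text
scene
mat [ 0.5938 -0.17    0.0037] [0.1456 0.1452 0.0114]
green [327.4506  17.8724] 3715 [-0.2929  0.5264  0.0015] [0.0691 0.7932 0.1261]
green [414.7957   6.9451] 328 [-0.285   1.2601 -0.2511] [-0.201   1.3448 -0.1703]
green [529.6714  30.1315] 426 [ 0.2437  1.2659 -0.1008] [ 0.3324  1.3671 -0.066 ]
green [554.467   46.5495] 182 [ 0.3795  1.2634 -0.1013] [ 0.4418  1.3482 -0.0678]
green [368.8189 159.2605] 403 [0.6195 0.1466 0.1867] [0.6734 0.197  0.2299]
green [324.2048 165.7979] 752 [0.4511 0.1705 0.0014] [0.5211 0.2396 0.0504]
green [290.9542 192.9397] 829 [0.4753 0.0517 0.0011] [0.545  0.1226 0.0502]
white>.19 183 [0.6362 0.1736 0.2176] [0.6142 0.1489 0.191 ] [0.6705 0.1967 0.2292]
ped [ 322  186  101   71 2060] ((680.5161743164062, 180.68197631835938), (188.45474243164062, 121.50520324707031), 10.368293762207031)
red 2 [0.6426 0.1743 0.2207]
side
mat [ 0.5955 -0.1703  0.0039] [0.1415 0.145  0.012 ]
green [348.1816  64.1362] 705 [ 0.3789 -1.3112 -0.2484] [ 0.4683 -1.2566 -0.0485]
green [376.8269  65.4446] 722 [ 0.2453 -1.3162 -0.2475] [ 0.3343 -1.2528 -0.0478]
green [405.783   66.7358] 742 [ 0.1092 -1.3225 -0.2486] [ 0.1999 -1.2577 -0.0484]
green [254.5235 269.4874] 277 [0.6162 0.1587 0.1896] [0.6692 0.1996 0.2295]
green [320.5739 285.3555] 751 [0.4759 0.054  0.0011] [0.542  0.1225 0.0487]
green [329.8076 330.6808] 899 [0.4516 0.1719 0.    ] [0.5176 0.2422 0.0492]
white>.19 273 [0.6365 0.1683 0.2166] [0.6145 0.1455 0.1982] [0.6725 0.1901 0.2285]
ped [ 202  283   87   52 2122] ((679.3344116210938, 179.86334228515625), (189.57467651367188, 121.4461441040039), 11.152130126953125)
red 0 [nan nan nan]<stdin>:18: RuntimeWarning: Mean of empty slice
```

Request:
apply_moves:
  deltas:
    - [[85,-0.4,-0.2,-0.4,0],[85,-0.903,-0.4,-0.57,-0.033],[85,-0.903,-0.4,-0.57,-0.033],[85,-0.903,-0.4,-0.57,-0.033],[85,-0.903,-0.4,-0.57,-0.033],[85,-0.903,-0.4,-0.57,-0.033]]

```text
t: 0.7
tcp_pos: [0.363, 0.4454, 0.3233]
orientation: [[-0.967, 0.255, 0.004], [0.255, 0.967, 0.001], [-0.004, 0.002, -1.0]]
contact_force: [-0.2, 0.6, -0.8]
grip_width: 0.998
grip_force: 0.0
```

Request:
apply_moves:
  deltas:
    - [[85,-0.848,-0.481,0,0],[85,-0.848,-0.481,0,0],[85,-0.848,-0.481,0,0],[85,-0.848,-0.481,0,0],[85,-0.848,-0.481,0,0]]

```text
t: 1.2
tcp_pos: [0.5033, 0.3073, 0.32]
orientation: [[-0.966, 0.257, 0.001], [0.257, 0.966, -0.005], [-0.002, -0.004, -1.0]]
contact_force: [-0.5, 0.4, 0.2]
grip_width: 0.992
grip_force: 0.0
```

Request:
apply_moves:
  deltas:
    - [[85,-0.848,-0.481,0,0],[85,-0.848,-0.481,0,0],[85,-0.848,-0.481,0,0],[85,-0.848,-0.481,0,0],[85,-0.848,-0.481,0,0],[85,-0.848,-0.481,0,0]]

```text
t: 1.8
tcp_pos: [0.6391, 0.1787, 0.3199]
orientation: [[-0.969, 0.248, -0.002], [0.248, 0.969, 0.0], [0.002, -0.0, -1.0]]
contact_force: [-0.2, 0.8, 0.0]
grip_width: 0.995
grip_force: 0.0
```

```bash
python3 - <<'E'
from station import arm
from h import *
s=arm.state(); m=arm.camera_model("wrist"); p,d=arm.snapshot("wrist")
cv2.imwrite("pics/w1.png",p[:,:,::-1])
W=cloud(p,d,m); H=hsv(p); h,ss,v=H[...,0],H[...,1],H[...,2]
print(s["tcp_pos"],s["orientation"])
z=np.array([-.438*.983,-.438*.186,.899]); o=np.array([.6456,.1735,.2])
a=(W-o)@z; r=np.linalg.norm(W-o-a[...,None]*z,axis=-1)
t=(abs(a-.0195)<.005)&(r<.035)
q=W[t]; print("top",t.sum(),np.nanmean(q,0), np.nanmedian(a[t]))
u,S,V=np.linalg.svd(q-q.mean(0),full_matrices=False); print("normal",V[2])
red=t&((h<8)|(h>172))&(ss>100); print("red",red.sum(),np.nanmean(W[red],0)-o)
X=np.array([.899*.983,.899*.186,.438]);Y=np.array([-.186,.983,0]);w=np.nanmean(W[red],0)-q.mean(0);print("mark angle",np.degrees(np.arctan2(w@Y,w@X)))
(c,rr)=cv2.minEnclosingCircle(np.c_[(q-o)@X,(q-o)@Y].astype(np.float32)*1000);print("centre offset mm",c,rr)
E
```

```text
[0.6391 0.1787 0.3199] [[-0.9687  0.2484 -0.0025]
 [ 0.2484  0.9687  0.0003]
 [ 0.0025 -0.0003 -1.    ]]
top 3018 [0.6387 0.1719 0.2169] 0.018303533851454355
normal [ 0.425   0.0755 -0.902 ]
red 73 [ 0.0006 -0.001   0.0213]
mark angle -4.805319854910439
centre offset mm (0.2625521719455719, -0.8865952491760254) 25.73497772216797
```

Request:
apply_moves:
  deltas:
    - [[85,-0.022,-0.025,0.2,0],[85,-0.022,-0.025,0.4,0],[85,-0.022,-0.025,0.55,0],[85,-0.022,-0.025,0.667,0],[85,-0.022,-0.025,0.667,0],[85,-0.022,-0.025,0.667,0]]

```text
t: 2.45
tcp_pos: [0.6416, 0.1744, 0.1888]
orientation: [[-0.969, 0.245, -0.0], [0.245, 0.969, 0.001], [0.0, 0.001, -1.0]]
contact_force: [0.6, 0.4, 0.1]
grip_width: 0.993
grip_force: 0.0
```

Request:
apply_moves:
  deltas:
    - [[40,0,0,0,0],[40,0,0,0,0],[40,0,0,0,0],[40,0,0,0,0],[40,0,0,0,0],[40,0,0,0,0],[40,0,0,0,0],[40,0,0,0,0]]
  squeeze: 60

```text
t: 3.25
tcp_pos: [0.6431, 0.1737, 0.1898]
orientation: [[-0.969, 0.247, 0.003], [0.247, 0.969, 0.002], [-0.002, 0.003, -1.0]]
contact_force: [0.1, 2.1, 5.7]
grip_width: 0.472
grip_force: 4.0
```

```bash
python3 - <<'E'
from station import arm
from h import *
print(arm.state())
a=arm.snapshot("side")[0][200:340,180:340]; b=arm.snapshot("scene")[0][90:230,290:450]; w=arm.snapshot("wrist")[0]
im=np.vstack([np.hstack([cv2.resize(a,(400,350)),cv2.resize(b,(400,350))])])
im=np.vstack([im,np.hstack([cv2.resize(w,(333,250)),np.zeros((250,467,3),np.uint8)])])
cv2.imwrite("pics/c1.png",im[:,:,::-1])
E
```

```text
{'t': 3.25, 'qpos': array([-12.8758,  33.1572,  -7.5775,  80.8556,   4.4506,  66.0741,
        54.6811]), 'joint_velocities': array([ 0.0189, -0.0563, -0.0109,  0.0004, -0.0092, -0.0877,  0.0328]), 'effort': array([  1.482 , -63.1586,   0.516 , -22.8835,   0.723 ,   0.2196,
         0.0091]), 'tcp_pos': array([0.6431, 0.1737, 0.1898]), 'orientation': array([[-0.969 ,  0.2469,  0.003 ],
       [ 0.2469,  0.969 ,  0.0023],
       [-0.0023,  0.003 , -1.    ]]), 'contact_force': array([0.0896, 2.0587, 5.6577]), 'torque': array([0.5272, 0.0575, 0.0038]), 'grip_force': 4.022547309868969, 'grip_width': 0.4715538586370734}
```

View pics/c1.png

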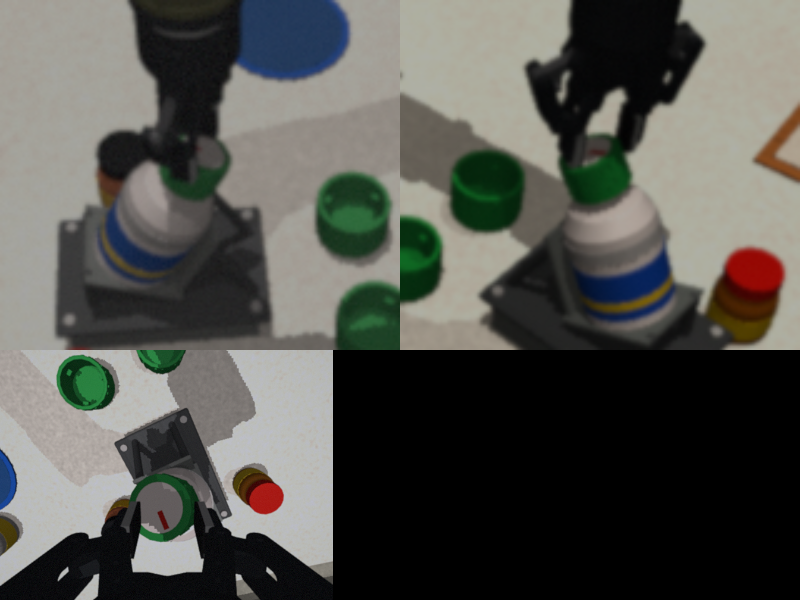

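Side and scene crops show the fingers at the far half of the cap. The wrist view, with the cap at about (163,505), leaves it unclear whether the pads are beside the cap or on top of it, so I'll look closer.

```bash
python3 - <<'E'
from station import arm
from h import *
m=arm.camera_model("wrist");p,d=arm.snapshot("wrist"); print(m["cam_to_world"])
W=cloud(p,d,m); np.savez("/tmp/w.npz",W=W,p=p)
c=p[180:400,140:440]; cv2.imwrite("pics/w2.png",cv2.resize(np.clip(c*1.6,0,255).astype(np.uint8),(800,587),interpolation=2)[:,:,::-1])
s=arm.state(); R=s["orientation"]
L=(W-s["tcp_pos"])@R
dark=(p.max(2)<60)&(L[...,2]>-.03)&(L[...,2]<.02)
for sg in(1,-1):
    k=dark&(sg*L[...,1]>0.01)&(abs(L[...,1])<.07); q=L[k]; print(sg,k.sum(),np.nanpercentile(q,[2,50,98],axis=0))
E
```

```text
[[ 0.2461  0.9265  0.2847  0.572 ]
 [ 0.9692 -0.2359 -0.0703  0.1915]
 [ 0.002   0.2932 -0.956   0.3546]
 [ 0.      0.      0.      1.    ]]
1 838 [[-0.0139  0.0107 -0.0298]
 [ 0.0087  0.0186 -0.0228]
 [ 0.0204  0.0251 -0.0001]]
-1 386 [[-0.0062 -0.0294 -0.0298]
 [ 0.013  -0.0206 -0.0146]
 [ 0.0238 -0.0104 -0.012 ]]
```

View pics/w2.png

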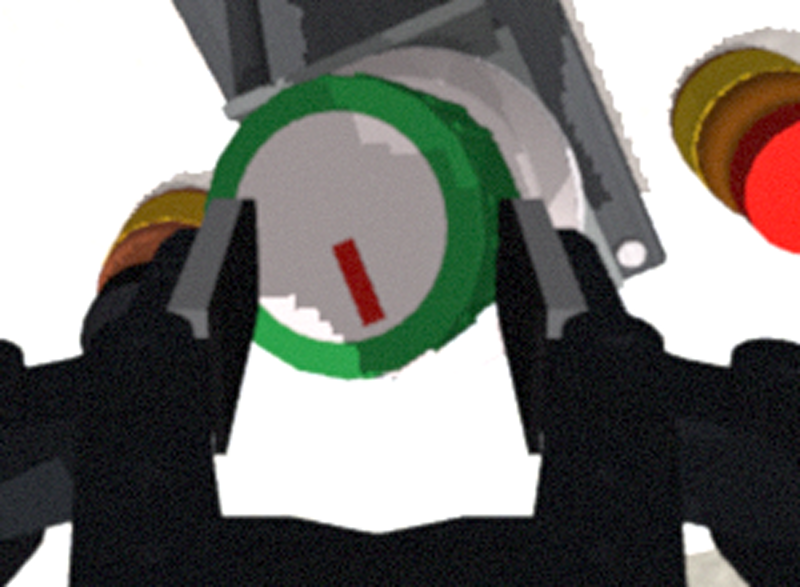

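The crop shows pad tips at about (240,200) and (515,200), the cap ring centred near (345,225), and the left pad overlapping the white top. I'll check depth at the tips.

```bash
python3 - <<'E'
from h import *
W=np.load("/tmp/w.npz")["W"]
f=lambda x,y:W[int(180+y/2.668),int(140+x/2.667)]
for n,x,y in[("Ltip",240,207),("Lgray",215,260),("Lgraylow",190,300),("Linner",240,260),("Rtip",520,207),("Rgray",545,260),("Rinner",512,260),("ringL",222,165),("ringTop",345,90),("ringBot",345,360),("ringR",455,200),("white",300,200)]: print(n,f(x,y))
E
```

```text
Ltip [0.6284 0.1547 0.2201]
Lgray [0.6274 0.1543 0.2391]
Lgraylow [0.6273 0.1529 0.2492]
Linner [0.6299 0.1566 0.2358]
Rtip [0.6394 0.1977 0.2202]
Rgray [0.6396 0.1989 0.2377]
Rinner [0.6431 0.1944 0.2294]
ringL [0.6267 0.1499 0.2039]
ringTop [0.6182 0.1744 0.2055]
ringBot [0.6579 0.1645 0.2226]
ringR [0.6367 0.1882 0.2177]
white [0.6338 0.1625 0.21  ]
```

Request:
apply_moves:
  deltas:
    - [[64,0,0,-0.15,0],[64,0,0,-0.15,0],[64,0,0,-0.15,0],[64,0,0,-0.15,0]]

```text
t: 3.85
tcp_pos: [0.6419, 0.1721, 0.2174]
orientation: [[-0.969, 0.248, -0.001], [0.248, 0.969, -0.0], [0.001, -0.001, -1.0]]
contact_force: [-0.5, -0.2, 0.5]
grip_width: 0.753
grip_force: 0.0
```

```bash
python3 - <<'E'
from station import arm
from h import *
s=arm.state(); m=arm.camera_model("wrist");p,d=arm.snapshot("wrist")
W=cloud(p,d,m); L=(W-s["tcp_pos"])@s["orientation"]
print(s["tcp_pos"],s["grip_width"])
for sg in(1,-1):
    k=(sg*L[...,1]>.02)&(sg*L[...,1]<.07)&(abs(L[...,0])<.04)&(L[...,2]>-.12)&(L[...,2]<.03)&(p.max(2)<110)
    # keep component of finger: bottom-most along z
    h,e=np.histogram(L[k][:,2],bins=np.arange(-.12,.031,.006)); print(sg,list(zip((e[:-1]*1000).round().astype(int),h)))
cv2.imwrite("pics/w3.png",np.clip(p[150:420]*1.4,0,255).astype(np.uint8)[:,:,::-1])
E
```

```text
[0.6419 0.1721 0.2174] 0.7532009292244869
1 [(np.int64(-120), np.int64(45)), (np.int64(-114), np.int64(1021)), (np.int64(-108), np.int64(2206)), (np.int64(-102), np.int64(2647)), (np.int64(-96), np.int64(1989)), (np.int64(-90), np.int64(2917)), (np.int64(-84), np.int64(3502)), (np.int64(-78), np.int64(1105)), (np.int64(-72), np.int64(424)), (np.int64(-66), np.int64(560)), (np.int64(-60), np.int64(540)), (np.int64(-54), np.int64(477)), (np.int64(-48), np.int64(413)), (np.int64(-42), np.int64(365)), (np.int64(-36), np.int64(220)), (np.int64(-30), np.int64(33)), (np.int64(-24), np.int64(0)), (np.int64(-18), np.int64(0)), (np.int64(-12), np.int64(2)), (np.int64(-6), np.int64(133)), (np.int64(0), np.int64(51)), (np.int64(6), np.int64(32)), (np.int64(12), np.int64(31)), (np.int64(18), np.int64(15)), (np.int64(24), np.int64(10))]
-1 [(np.int64(-120), np.int64(58)), (np.int64(-114), np.int64(1006)), (np.int64(-108), np.int64(2309)), (np.int64(-102), np.int64(2619)), (np.int64(-96), np.int64(2007)), (np.int64(-90), np.int64(2953)), (np.int64(-84), np.int64(3400)), (np.int64(-78), np.int64(1088)), (np.int64(-72), np.int64(418)), (np.int64(-66), np.int64(547)), (np.int64(-60), np.int64(526)), (np.int64(-54), np.int64(471)), (np.int64(-48), np.int64(410)), (np.int64(-42), np.int64(364)), (np.int64(-36), np.int64(221)), (np.int64(-30), np.int64(32)), (np.int64(-24), np.int64(0)), (np.int64(-18), np.int64(0)), (np.int64(-12), np.int64(0)), (np.int64(-6), np.int64(54)), (np.int64(0), np.int64(310)), (np.int64(6), np.int64(230)), (np.int64(12), np.int64(0)), (np.int64(18), np.int64(0)), (np.int64(24), np.int64(0))]
```

View pics/w3.png

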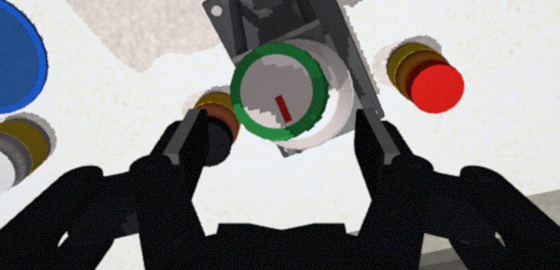

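Request:
apply_moves:
  deltas:
    - [[85,0,0,0,0],[85,0,0,0,0],[85,0,0.003,0.1,0],[85,0,0.003,0.2,0],[85,0,0.003,0.28,0],[85,0,0.003,0.28,0],[85,0,0.003,0.28,0]]

```text
t: 4.6
tcp_pos: [0.6425, 0.1729, 0.1621]
orientation: [[-0.969, 0.248, -0.0], [0.248, 0.969, -0.0], [0.0, -0.0, -1.0]]
contact_force: [-0.6, -0.3, 0.4]
grip_width: 0.998
grip_force: 0.0
```

Request:
apply_moves:
  deltas:
    - [[30,0,0,0,0],[30,0,0,0,0],[30,0,0,0,0],[30,0,0,0,0],[30,0,0,0,0],[30,0,0,0,0]]
  squeeze: 60

```text
t: 5.2
tcp_pos: [0.6426, 0.1731, 0.1634]
orientation: [[-0.969, 0.247, 0.001], [0.247, 0.969, 0.0], [-0.001, 0.001, -1.0]]
contact_force: [-2.0, 0.3, 5.1]
grip_width: 0.606
grip_force: 61.4
```

Request:
apply_moves:
  deltas:
    - [[30,-0.006,0.003,0.0135,0],[30,-0.012,0.0056,0.027,0],[30,-0.012,0.0056,0.027,0],[30,-0.012,0.0056,0.027,0]]
  squeeze: 75

```text
t: 5.6
tcp_pos: [0.6448, 0.1737, 0.1588]
orientation: [[-0.969, 0.247, 0.001], [0.247, 0.969, 0.001], [-0.001, 0.001, -1.0]]
contact_force: [-5.8, -1.4, 11.5]
grip_width: 0.604
grip_force: 76.3
```

Request:
apply_moves:
  deltas:
    - [[30,-0.004,0.0019,0.009,0],[30,-0.004,0.0019,0.009,0],[30,-0.004,0.0019,0.009,0]]

```text
t: 5.9
tcp_pos: [0.6455, 0.1738, 0.1574]
orientation: [[-0.969, 0.247, 0.001], [0.247, 0.969, 0.001], [-0.001, 0.001, -1.0]]
contact_force: [-6.4, -1.9, 12.4]
grip_width: 0.608
grip_force: 76.6
```

Request:
apply_moves:
  deltas:
    - [[30,-0.0015,0.0008,0.0035,-0.02],[30,-0.0015,0.0008,0.0035,-0.05],[30,-0.0015,0.0008,0.0035,-0.08],[30,-0.0015,0.0008,0.0035,-0.11],[30,-0.0015,0.0008,0.0035,-0.139],[30,-0.0015,0.0008,0.0035,-0.139]]

```text
t: 6.5
tcp_pos: [0.6452, 0.1727, 0.1587]
orientation: [[-0.982, -0.188, 0.001], [-0.188, 0.982, -0.001], [-0.001, -0.001, -1.0]]
contact_force: [-14.9, -5.9, 25.9]
grip_width: 0.602
grip_force: 75.5
```

```bash
cat > mark.py <<'E'
from station import arm
from h import *
m=arm.camera_model("wrist");p,d=arm.snapshot("wrist"); W=cloud(p,d,m); H=hsv(p); h,ss=H[...,0],H[...,1]
o=np.array([.6456,.1735,.2]);z=np.array([-.431,-.0815,.899]);X=np.array([.884,.167,.438]);Y=np.array([-.186,.983,0])
a=(W-o)@z; r=np.linalg.norm(W-o-a[...,None]*z,axis=-1)
t=(a>.009)&(a<.0245)&(r<.028)&((h<8)|(h>172))&(ss>100)
w=(W-o)[t]; xy=np.c_[w@X,w@Y]; c=xy.mean(0)
v=np.linalg.svd(xy-c,full_matrices=False)[2][0]; v*=np.sign(v@c)
print("mark n",t.sum(),"pos mm",c*1000,"angle",np.degrees(np.arctan2(c[1],c[0])),"dir",np.degrees(np.arctan2(v[1],v[0])),"axial mm",1000*np.median(a[t]))
print(arm.state()["torque"],arm.state()["qpos"])
E
python3 mark.py
```

```text
mark n 422 pos mm [8.3163 0.4628] angle 3.185026924034303 dir 42.39167409686526 axial mm 13.400786221745824
[-1.3984  2.7898 -0.0357] [ -9.0871  35.1024 -14.191   82.8551   9.1765  63.1424  75.7435]
```

```bash
python3 - <<'E'
from station import arm
from h import *
p,d=arm.snapshot("wrist"); c=p[180:400,140:440]; cv2.imwrite("pics/w4.png",cv2.resize(np.clip(c*1.6,0,255).astype(np.uint8),(720,528),interpolation=2)[:,:,::-1])
E
```

```text
(no output)
```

View pics/w4.png

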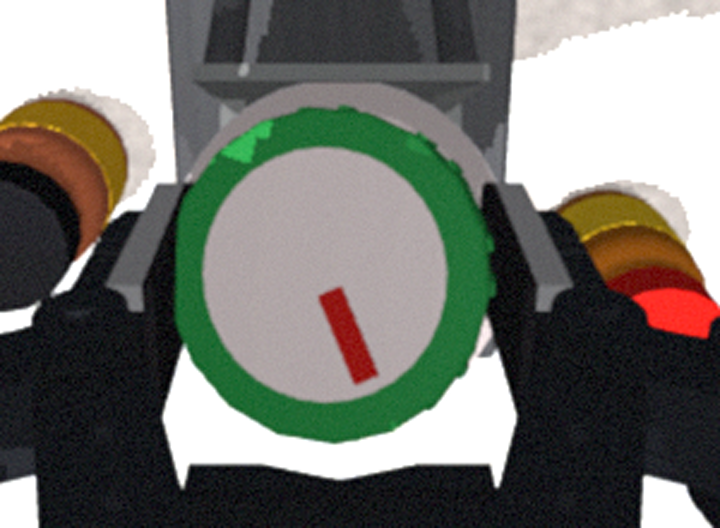

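The mark runs from (330,290) to (365,380), about 21° in the tool frame. That's the same as before the turn, so the cap followed the tool by 25° without slipping.

Request:
apply_moves:
  deltas:
    - [[30,0,0,0,-0.03],[30,0,0,0,-0.06],[30,0,0,0,-0.09],[30,0,0,0,-0.12],[30,0,0,0,-0.145],[30,0,0,0,-0.145]]

```text
t: 7.2
tcp_pos: [0.6467, 0.1724, 0.159]
orientation: [[-0.8, -0.6, 0.004], [-0.6, 0.8, -0.001], [-0.003, -0.003, -1.0]]
contact_force: [-9.8, -6.1, 25.9]
grip_width: 0.598
grip_force: 73.0
```

```bash
cat > mark.py <<'E'
from station import arm
from h import *
m=arm.camera_model("wrist");p,d=arm.snapshot("wrist"); W=cloud(p,d,m); H=hsv(p); h,ss=H[...,0],H[...,1]
o=np.array([.6456,.1735,.2]);z=np.array([-.431,-.0815,.899]);X=np.array([.884,.167,.438]);Y=np.array([-.186,.983,0])
a=(W-o)@z; r=np.linalg.norm(W-o-a[...,None]*z,axis=-1)
t=(a>.005)&(a<.0255)&(r<.022)&((h<5)|(h>175))&(ss>150)&(p.max(2)>50)
N,L,S,C=cv2.connectedComponentsWithStats(t.astype(np.uint8)); t=L==1+S[1:,4].argmax()
w=(W-o)[t]; xy=np.c_[w@X,w@Y]; c=xy.mean(0)
v=np.linalg.svd(xy-c,full_matrices=False)[2][0]; v*=np.sign(v@c)
print("mark n",t.sum(),"pos mm",c*1000,"angle",np.degrees(np.arctan2(c[1],c[0])),"dir",np.degrees(np.arctan2(v[1],v[0])),"axial mm",1000*np.median(a[t]))
print(arm.state()["torque"],arm.state()["qpos"])
E
python3 mark.py
```

```text
mark n 385 pos mm [9.0292 0.4273] angle 2.7095194787178207 dir 44.40014224361996 axial mm 14.500911618453443
[-1.2642  2.0259  0.1044] [ -5.1926  35.7461 -21.1627  82.7161  13.7522  63.8876  98.003 ]
```

```bash
python3 - <<'E'
from station import arm
from h import *
m=arm.camera_model("wrist"); s=arm.state(); p,d=arm.snapshot("wrist"); T=m["cam_to_world"]; print(T, (T[:3,3]-s["tcp_pos"])@s["orientation"])
h,ss,v=cv2.split(hsv(p)); t=(((h<6)|(h>174))&(ss>150)&(v>50)).astype(np.uint8)
N,L,S,C=cv2.connectedComponentsWithStats(t)
for i in range(1,N):
    if S[i,4]>80: 
        k=np.argwhere(L==i)[:,::-1]; vv=np.linalg.svd(k-k.mean(0),full_matrices=False)[2][0]; print(C[i],S[i],vv,np.degrees(np.arctan2(vv[0],vv[1])))
w=((ss<60)&(v>60)).astype(np.uint8)
W=cloud(p,d,m); w&=((W[...,2]>.195)&(W[...,2]<.23)).astype(np.uint8); N,L,S,C=cv2.connectedComponentsWithStats(w); i=1+S[1:,4].argmax(); print("white",C[i],S[i])
c=p[180:400,140:440]; cv2.imwrite("pics/w5.png",cv2.resize(np.clip(c*1.6,0,255).astype(np.uint8),(600,440),interpolation=2)[:,:,::-1])
E
```

```text
[[-0.599   0.765   0.2367  0.5879]
 [ 0.8008  0.5738  0.1718  0.1281]
 [-0.0044  0.2924 -0.9563  0.3238]
 [ 0.      0.      0.      1.    ]] [ 0.0732 -0.0008 -0.165 ]
[286.5143 320.2597] [276 301  22  39 385] [0.3577 0.9338] 20.961861121694294
[336.5121 355.6987] [ 316  328   39   54 1238] [-0.4162  0.9093] -24.596763333058156
white [276.685  292.4338] [ 225  240  105  108 8347]
```

View pics/w5.png

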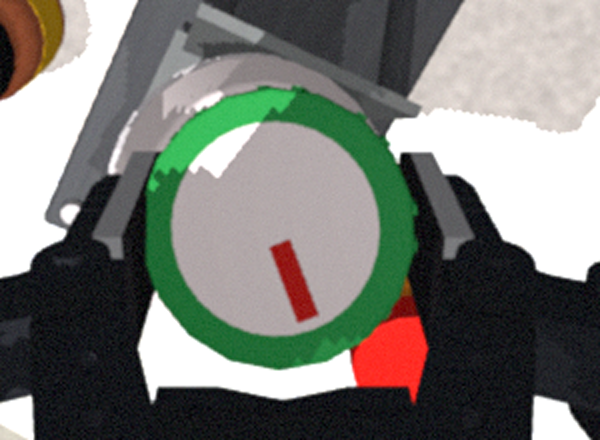

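Mark at image (294,280), about 20° in the tool frame, so the cap is at about 45° from closed. It is tilting with the grip, so I'll ease off, let it settle and check.

Request:
apply_moves:
  deltas:
    - [[30,0.005,0.0024,-0.011,0],[30,0.0098,0.0048,-0.0225,0],[30,0.0098,0.0048,-0.0225,0],[85,0.0098,0.0048,-0.0225,0],[85,0.0098,0.0048,-0.0225,0],[85,0.0098,0.0048,-0.0225,0],[85,0.0098,0.0048,-0.0225,0]]

```text
t: 8.0
tcp_pos: [0.6437, 0.1735, 0.1582]
orientation: [[-0.801, -0.599, -0.001], [-0.599, 0.801, -0.0], [0.001, 0.001, -1.0]]
contact_force: [0.9, -0.3, -0.4]
grip_width: 0.994
grip_force: 0.0
```

```bash
python3 mark.py; python3 -c "
from station import arm; print(arm.state()['contact_force'],arm.state()['grip_width'])"
```

```text
mark n 409 pos mm [7.0726 3.4281] angle 25.859583131747705 dir 45.256362169044074 axial mm 18.43669511386115
[ 0.01    0.0214 -0.0331] [ -5.2207  35.703  -21.2319  82.9331  13.5841  63.9471  98.0093]
[ 0.96220249 -0.14731958  0.00882615] 0.9954860727318346
```

Request:
apply_moves:
  deltas:
    - [[85,0.009,0.002,-0.018,0.04],[85,0.009,0.002,-0.018,0.09],[85,0.009,0.002,-0.018,0.135],[85,0.009,0.002,-0.018,0.18],[85,0.009,0.002,-0.018,0.225],[85,0.009,0.002,-0.018,0.27],[85,0.009,0.002,-0.018,0.311],[85,0.009,0.002,-0.018,0.311]]

```text
t: 8.85
tcp_pos: [0.6422, 0.1728, 0.1621]
orientation: [[-0.944, 0.33, -0.0], [0.33, 0.944, -0.0], [0.0, -0.0, -1.0]]
contact_force: [0.2, -0.0, 0.2]
grip_width: 0.989
grip_force: 0.0
```

Request:
apply_moves:
  deltas:
    - [[30,0,0,0,0],[30,0,0,0,0],[30,0,0,0,0],[30,0,0,0,0],[30,0,0,0,0],[30,0,0,0,0]]
  squeeze: 70

```text
t: 9.45
tcp_pos: [0.6424, 0.1724, 0.1631]
orientation: [[-0.945, 0.327, 0.0], [0.327, 0.945, 0.0], [-0.0, 0.0, -1.0]]
contact_force: [-2.4, -0.7, 5.9]
grip_width: 0.63
grip_force: 72.1
```

Request:
apply_moves:
  deltas:
    - [[30,-0.006,0.0035,0.0146,0],[30,-0.0124,0.0071,0.0292,0],[30,-0.0124,0.0071,0.0292,0],[30,-0.0124,0.0071,0.0292,0]]

```text
t: 9.85
tcp_pos: [0.6446, 0.173, 0.1583]
orientation: [[-0.945, 0.327, -0.0], [0.327, 0.945, 0.0], [0.0, 0.0, -1.0]]
contact_force: [-6.8, -1.8, 12.7]
grip_width: 0.628
grip_force: 72.9
```

Request:
apply_moves:
  deltas:
    - [[30,0,0,0,-0.03],[30,0,0,0,-0.065],[30,0,0,0,-0.1],[30,0,0,0,-0.135],[30,0,0,0,-0.165],[30,0,0,0,-0.189],[30,0,0,0,-0.189]]

```text
t: 10.55
tcp_pos: [0.644, 0.1716, 0.16]
orientation: [[-0.966, -0.259, -0.0], [-0.259, 0.966, -0.001], [0.001, -0.001, -1.0]]
contact_force: [-13.0, -5.2, 24.9]
grip_width: 0.627
grip_force: 73.3
```

```bash
python3 mark.py
```

```text
mark n 376 pos mm [3.8722 2.616 ] angle 34.0422921511332 dir 76.23840439651035 axial mm 16.20641991737974
[-1.2589  2.6439  0.1042] [ -8.2858  35.0487 -15.4978  82.9117   9.9637  63.4194  79.331 ]
```

Request:
apply_moves:
  deltas:
    - [[30,0.011,0.0008,-0.0225,0],[30,0.022,0.0016,-0.045,0],[30,0.0328,0.0025,-0.0674,0],[30,0.0328,0.0025,-0.0674,0]]

```text
t: 11.0
tcp_pos: [0.641, 0.1691, 0.1706]
orientation: [[-0.967, -0.254, 0.004], [-0.254, 0.967, -0.002], [-0.003, -0.003, -1.0]]
contact_force: [4.3, -6.4, 2.8]
grip_width: 0.627
grip_force: 75.2
```

Request:
apply_moves:
  deltas:
    - [[30,0.011,0.0008,-0.0225,0],[30,0.022,0.0016,-0.045,0],[30,0.022,0.0016,-0.045,0]]

```text
t: 11.3
tcp_pos: [0.6367, 0.1671, 0.1795]
orientation: [[-0.967, -0.253, 0.004], [-0.254, 0.967, -0.004], [-0.002, -0.005, -1.0]]
contact_force: [4.0, -7.7, 3.0]
grip_width: 0.626
grip_force: 75.2
```

```bash
sed -i 's/a<.0255/a<.06/' mark.py; python3 mark.py
```

```text
mark n 374 pos mm [ 5.5866 -0.2615] angle -2.6799357857701223 dir 74.997536783798 axial mm 36.88532461295825
[-1.7071 -0.8789 -0.1189] [ -8.0731  33.325  -15.512   82.9616   9.6495  64.8872  79.4384]
```

Request:
apply_moves:
  deltas:
    - [[30,0.022,0.0016,-0.045,0],[30,0.044,0.003,-0.09,0],[30,0.066,0.005,-0.135,0],[30,0.066,0.005,-0.25,0],[30,0.066,0.005,-0.35,0],[30,0.066,0.005,-0.35,0]]

```text
t: 11.95
tcp_pos: [0.6222, 0.17, 0.2524]
orientation: [[-0.966, -0.257, 0.005], [-0.257, 0.966, 0.002], [-0.005, 0.001, -1.0]]
contact_force: [0.2, -0.0, -0.3]
grip_width: 0.63
grip_force: 75.5
```

```bash
python3 - <<'E'
from station import arm
from h import *
print(arm.state()["contact_force"])
a=arm.snapshot("side")[0][150:350,150:350]; b=arm.snapshot("scene")[0][50:250,270:470]
im=np.hstack([cv2.resize(a,(400,400)),cv2.resize(b,(400,400))]); cv2.imwrite("pics/c2.png",np.clip(im*1.4,0,255).astype(np.uint8)[:,:,::-1])
E
```

```text
[ 0.197  -0.0443 -0.2584]
```

View pics/c2.png

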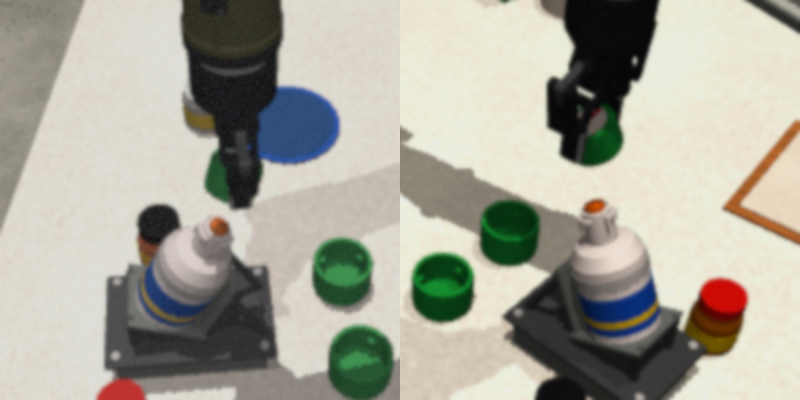

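The cap is off (gripper at about (225,170) in the side crop), and the bare neck and orange seal are visible. I'll carry it to the mat.

Request:
apply_moves:
  deltas:
    - [[30,0.07,-0.2,0,0],[30,0.143,-0.4,0,0],[30,0.215,-0.6,0,0],[30,0.286,-0.8,0,0],[30,0.357,-1,0,0],[30,0.357,-1,0,0]]

```text
t: 12.65
tcp_pos: [0.602, -0.0516, 0.2475]
orientation: [[-0.969, -0.246, -0.003], [-0.246, 0.969, -0.005], [0.004, -0.004, -1.0]]
contact_force: [0.7, 0.7, 0.0]
grip_width: 0.625
grip_force: 75.5
```

Request:
apply_moves:
  deltas:
    - [[30,0.07,-0.2,0,0],[30,0.143,-0.4,0,0],[30,0.215,-0.605,0,0],[30,0.215,-0.605,0,0],[30,0.215,-0.605,0,0]]

```text
t: 13.15
tcp_pos: [0.5921, -0.1719, 0.2476]
orientation: [[-0.967, -0.254, -0.002], [-0.254, 0.967, 0.001], [0.002, 0.001, -1.0]]
contact_force: [-1.2, 0.6, 0.2]
grip_width: 0.624
grip_force: 75.5
```

```bash
cat > cap.py <<'E'
from station import arm
from h import *
s=arm.state(); print("tcp",s["tcp_pos"],s["contact_force"])
for n in("wrist","side","scene"):
    m=arm.camera_model(n);p,d=arm.snapshot(n);W=cloud(p,d,m);h,ss,v=cv2.split(hsv(p))
    near=(np.linalg.norm((W-s["tcp_pos"])[...,:2],axis=-1)<.06)
    g=near&(h>50)&(h<85)&(ss>90)
    q=W[g]; print(n,"green",g.sum(),np.nanpercentile(q,[1,50,99],axis=0).tolist() if g.sum() else "")
    if n=="wrist":
        gz=np.nanmedian(W[g][:,2]); w=near&(ss<60)&(v>50)&(abs(W[...,2]-gz)<.03)&(W[...,2]>.012)
        N,L,S,C=cv2.connectedComponentsWithStats(w.astype(np.uint8)); q=W[L==1+S[1:,4].argmax()]
        nn=np.linalg.svd(q-q.mean(0),full_matrices=False)[2][2]; nn*=np.sign(nn[2]); c=q.mean(0)
        print("top",len(q),c,"normal",nn,"tilt",np.degrees(np.arccos(nn[2])),"origin",c-.0335*nn,"lowest",c[2]-.0335*nn[2]-.0255*np.hypot(*nn[:2]),"normal in tool",nn@s["orientation"])
    if n=="scene":
        y=(h>15)&(h<32)&(ss>120)&(W[...,2]<.08)&(W[...,2]>.005)&(W[...,1]<-.05)&(W[...,0]>.4)&(W[...,0]<.9); q=W[y]; print("can",np.nanpercentile(q,[2,98],axis=0))
E
python3 cap.py
```

```text
tcp [ 0.5921 -0.1719  0.2476] [-1.1536  0.6388  0.2243]
wrist green 10011 [[0.5673741053946063, -0.22898742169349182, 0.27553219996869627], [0.5830296342742718, -0.16937945778709104, 0.3045916930211524], [0.6146803185958792, -0.11931044652238651, 0.3609760512022058]]
top 7617 [ 0.5913 -0.1772  0.2999] normal [-0.2224 -0.3454  0.9117] tilt 24.256326326062272 origin [ 0.5987 -0.1657  0.2694] lowest 0.258897327704921 normal in tool [ 0.3044 -0.2766 -0.9115]
side green 105 [[0.597171579691039, -0.16953432453127815, 0.284416755918985], [0.6072737831105526, -0.1523949820230036, 0.29774385678411774], [0.6175528004701057, -0.13346189282187393, 0.3183085067441451]]
scene green 543 [[0.5778277553452793, -0.1889293274347128, 0.27263503045766585], [0.6142995101299139, -0.16503975262204026, 0.2947670186483351], [0.6219455292207472, -0.14019897125125455, 0.31092865525941704]]
can [[ 0.7119 -0.2071  0.0089]
 [ 0.7451 -0.151   0.0388]]
```

Request:
apply_moves:
  deltas:
    - [[30,0,0,0.2,0],[30,0,0,0.4,0],[30,0,0,0.6,0],[30,0,0,0.8,0],[30,0,0,1,0],[30,0,0,1,0],[30,0,0,1,0]]

```text
t: 14.0
tcp_pos: [0.5932, -0.1696, 0.0493]
orientation: [[-0.966, -0.258, -0.001], [-0.258, 0.966, 0.001], [0.001, 0.001, -1.0]]
contact_force: [1.0, 0.3, 0.3]
grip_width: 0.626
grip_force: 75.5
```

Request:
apply_moves:
  deltas:
    - [[30,0,0,0.1,0],[30,0,0,0.18,0],[30,0,0,0.22,0],[30,0,0,0.22,0],[30,0,0,0.22,0]]

```text
t: 14.5
tcp_pos: [0.5941, -0.171, 0.0066]
orientation: [[-0.967, -0.256, 0.002], [-0.256, 0.967, -0.001], [-0.002, -0.001, -1.0]]
contact_force: [0.3, -0.3, -0.1]
grip_width: 0.625
grip_force: 75.5
```

```bash
python3 cap.py
```

```text
tcp [ 0.5941 -0.171   0.0066] [ 0.3224 -0.3008 -0.0728]
wrist green 7208 [[0.5694049951252809, -0.19956127921287206, 0.027755482406191908], [0.5851297036697755, -0.16780425243759922, 0.0576879105742321], [0.6162632609463058, -0.14396934808799347, 0.1103229464465239]]
top 7620 [ 0.5929 -0.1764  0.0589] normal [-0.2267 -0.345   0.9108] tilt 24.382471057561098 origin [ 0.6005 -0.1648  0.0283] lowest 0.017822718851426833 normal in tool [ 0.3056 -0.2765 -0.9111]
side green 96 [[0.5975326502446775, -0.1730129036663473, 0.03456939070828036], [0.609476118175371, -0.15340316770646845, 0.053967652986059766], [0.6213050070151702, -0.13482552313192583, 0.08170137737679514]]
scene green 365 [[0.5795563741914611, -0.19024362064808722, 0.004056104947509445], [0.6141439747746965, -0.1648010722124221, 0.05312030861531736], [0.6228758405955326, -0.14115878493695627, 0.0704186277201177]]
can [[ 0.7119 -0.2071  0.0098]
 [ 0.7451 -0.1507  0.0385]]
```

Request:
apply_moves:
  deltas:
    - [[30,0,0,0.02,0],[30,0,0,0.04,0],[30,0,0,0.055,0],[30,0,0,0.07,0],[30,0,0,0.08,0],[30,0,0,0.08,0]]
  squeeze: 40

```text
t: 15.25
tcp_pos: [0.5944, -0.1708, -0.0099]
orientation: [[-0.967, -0.256, 0.003], [-0.256, 0.967, -0.0], [-0.003, -0.001, -1.0]]
contact_force: [-0.2, 1.6, 11.0]
grip_width: 0.624
grip_force: 75.8
```

Request:
apply_moves:
  deltas:
    - [[30,0,0,0,0],[30,0,0,0.005,0],[30,0,0,0.01,0],[30,0,0,0.015,0]]
  squeeze: 20

```text
t: 15.65
tcp_pos: [0.5964, -0.1707, -0.0113]
orientation: [[-0.966, -0.257, 0.007], [-0.257, 0.967, -0.001], [-0.007, -0.003, -1.0]]
contact_force: [3.9, 1.9, 15.2]
grip_width: 0.628
grip_force: 66.7
```

```bash
python3 cap.py | head -3
```

```text
tcp [ 0.5964 -0.1707 -0.0113] [ 3.9003  1.9236 15.1614]
wrist green 7332 [[0.5720554961037125, -0.1981538310242591, 0.010401962728500616], [0.5861091868738938, -0.1679569382060308, 0.03998273925552263], [0.619393994946555, -0.1459821927103572, 0.05134459588722267]]
top 7665 [ 0.5958 -0.1754  0.0423] normal [-0.1788 -0.3016  0.9365] tilt 20.52595435632795 origin [ 0.6018 -0.1653  0.0109] lowest 0.001976220305508137 normal in tool [ 0.2441 -0.2481 -0.9375]
```

Request:
apply_moves:
  deltas:
    - [[52,0,0,0,0],[52,0,0,0,0],[52,0,0,0.008,0],[52,0,0,0.016,0],[52,0,0,0.016,0]]
  squeeze: 20

```text
t: 16.3
tcp_pos: [0.5992, -0.1709, -0.0134]
orientation: [[-0.966, -0.257, 0.012], [-0.257, 0.966, -0.001], [-0.011, -0.005, -1.0]]
contact_force: [5.0, 1.7, 20.4]
grip_width: 0.624
grip_force: 55.0
```

```bash
python3 cap.py | head -3
```

```text
tcp [ 0.5992 -0.1709 -0.0134] [ 5.044   1.7338 20.3809]
wrist green 7614 [[0.574887266272246, -0.1979792367454177, 0.009086547273157069], [0.5877781226717262, -0.16897223542246634, 0.038821627904368564], [0.6225338462953076, -0.1465549825975966, 0.04894821010972999]]
top 7735 [ 0.5987 -0.1749  0.0416] normal [-0.1489 -0.2576  0.9547] tilt 17.307300284007372 origin [ 0.6037 -0.1662  0.0096] lowest 0.0019951354910153728 normal in tool [ 0.1992 -0.215  -0.9561]
```

Request:
apply_moves:
  deltas:
    - [[52,0,0,0,0],[52,0,0,0,0],[52,0,0,0,0],[52,0,0,0.005,0],[52,0,0,0.01,0],[52,0,0,0.01,0],[52,0,0,0.01,0],[52,0,0,0.01,0]]
  squeeze: 20

```text
t: 17.25
tcp_pos: [0.5995, -0.1709, -0.0159]
orientation: [[-0.966, -0.257, 0.013], [-0.257, 0.966, -0.001], [-0.012, -0.005, -1.0]]
contact_force: [7.2, 0.2, 14.7]
grip_width: 0.625
grip_force: 30.2
```

Request:
apply_moves:
  deltas:
    - [[52,0,0,0.005,0],[52,0,0,0.01,0],[52,0,0,0.015,0],[52,0,0,0.015,0],[52,0,0,0.015,0],[52,0,0,0.015,0]]
  squeeze: 20

```text
t: 17.85
tcp_pos: [0.5927, -0.171, -0.0225]
orientation: [[-0.967, -0.256, -0.001], [-0.256, 0.967, 0.0], [0.001, 0.0, -1.0]]
contact_force: [0.7, -0.1, 0.9]
grip_width: 0.611
grip_force: 5.2
```

```bash
python3 cap.py | head -3
```

```text
tcp [ 0.5927 -0.171  -0.0225] [ 0.6715 -0.1283  0.9036]
wrist green 8792 [[0.5715767280444416, -0.19608023883865958, 0.005460646603668689], [0.5802230596100673, -0.1749178278274629, 0.035942847056630964], [0.6180196717721004, -0.14667312076062686, 0.06755127146475938]]
top 7551 [ 0.5961 -0.1716  0.0373] normal [-0.0151 -0.0297  0.9994] tilt 1.9072412502884355 origin [ 0.5966 -0.1706  0.0038] lowest 0.0029236793245326137 normal in tool [ 0.0227 -0.0246 -0.9994]
```

The cap is flat on the mat, with its top at 37.3 mm as expected. Releasing and retreating.

Request:
apply_moves:
  deltas:
    - [[58,0,0,0,0],[65,0,0,0,0],[75,0,0,0,0],[85,0,0,0,0],[85,0,0,0,0],[85,0,0,-0.1,0],[85,0,0,-0.2,0],[85,0,0,-0.3,0]]

```text
t: 18.8
tcp_pos: [0.5927, -0.1709, 0.0382]
orientation: [[-0.967, -0.256, -0.001], [-0.256, 0.967, 0.0], [0.001, 0.0, -1.0]]
contact_force: [-0.7, 0.2, -0.9]
grip_width: 0.996
grip_force: 0.0
```

Request:
apply_moves:
  deltas:
    - [[85,0,0,-0.3,0],[85,0,0,-0.6,0],[85,0.2,0,-0.9,0],[85,0.4,0,-0.9,0],[85,0.6,0,-0.9,0],[85,0.6,0,-0.9,0]]

```text
t: 19.4
tcp_pos: [0.4721, -0.2043, 0.2195]
orientation: [[-0.968, -0.251, -0.001], [-0.251, 0.968, -0.003], [0.002, -0.003, -1.0]]
contact_force: [0.1, -1.1, -0.8]
grip_width: 0.995
grip_force: 0.0
```

```bash
python3 - <<'E'
from station import arm
from h import *
print(arm.state()["contact_force"],arm.state()["tcp_pos"])
p,d=arm.snapshot("side");W=cloud(p,d,arm.camera_model("side"))
cv2.imwrite("pics/f.png",np.clip(p*1.4,0,255).astype(np.uint8)[:,:,::-1])
h,ss,v=cv2.split(hsv(p)); g=(h>50)&(h<85)&(ss>90)&(W[...,1]<-.1)&(W[...,1]>-.25)&(W[...,0]>.5)&(W[...,2]<.1); q=W[g]; print(np.nanpercentile(q,[2,98],axis=0))
E
```

```text
[ 0.0758 -1.0922 -0.762 ] [ 0.4721 -0.2043  0.2195]
[[ 0.5731 -0.1923  0.0058]
 [ 0.619  -0.1422  0.0394]]
```

View pics/f.png

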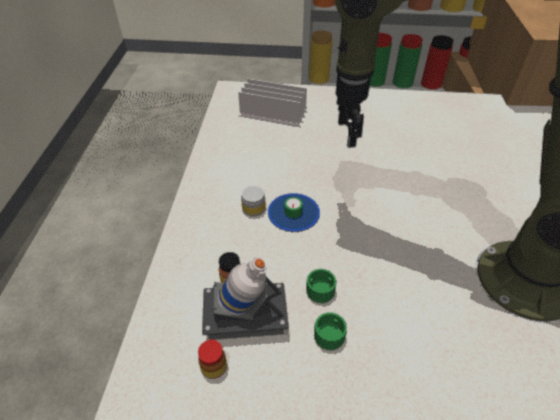

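The cap sits top up in the middle of the mat at (293,208). The tub is open, and the jars and can are where they were.

```bash
python3 -c "
from station import arm; print(arm.hand_in())"
```

```text
the job is handed in; nothing more can be done
None
```

The tub is open and its green cap is flat, open side down, near the middle of the blue mat; the jars and can look undisturbed, and the job was handed in at about 19.5 s with no verdict returned.

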